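# Pack the sauce bottles into the carrier and clip it shut

## Task

The outside-catering order is ready to go: pack every little sauce bottle from the chopping board upright into the round steel carrier, close together so that all stand on its floor, then put the lid fully home and snap both side clips over onto it. A clip may have been left snapped in: flick it out again first, or the lid will not go down. Leave the salt shaker, the timer and the dressing pouch where they are.

Things in the scene. Friction and masses are not known exactly. Their poses are not given: they have to be found in the camera images.
- bottle_1: one of up to seven alike sauce bottles (colours differ; 5 to 7 are there, the absent read None): 84 mm tall, body 54 mm across up to 48 mm, shoulder sloping in to the 26 mm wide ribbed cap from 62 to 84 mm; foot edge bevelled 3 x 4 mm; bottom-heavy, 0.09 to 0.14 kg. Origin: centre of the underside, z up along the bottle. Grip it by the cap from above.
- bottle_2: one of up to seven alike sauce bottles (colours differ; 5 to 7 are there, the absent read None): 84 mm tall, body 54 mm across up to 48 mm, shoulder sloping in to the 26 mm wide ribbed cap from 62 to 84 mm; foot edge bevelled 3 x 4 mm; bottom-heavy, 0.09 to 0.14 kg. Origin: centre of the underside, z up along the bottle. Grip it by the cap from above.
- bottle_3: one of up to seven alike sauce bottles (colours differ; 5 to 7 are there, the absent read None): 84 mm tall, body 54 mm across up to 48 mm, shoulder sloping in to the 26 mm wide ribbed cap from 62 to 84 mm; foot edge bevelled 3 x 4 mm; bottom-heavy, 0.09 to 0.14 kg. Origin: centre of the underside, z up along the bottle. Grip it by the cap from above.
- bottle_4: one of up to seven alike sauce bottles (colours differ; 5 to 7 are there, the absent read None): 84 mm tall, body 54 mm across up to 48 mm, shoulder sloping in to the 26 mm wide ribbed cap from 62 to 84 mm; foot edge bevelled 3 x 4 mm; bottom-heavy, 0.09 to 0.14 kg. Origin: centre of the underside, z up along the bottle. Grip it by the cap from above.
- bottle_5: one of up to seven alike sauce bottles (colours differ; 5 to 7 are there, the absent read None): 84 mm tall, body 54 mm across up to 48 mm, shoulder sloping in to the 26 mm wide ribbed cap from 62 to 84 mm; foot edge bevelled 3 x 4 mm; bottom-heavy, 0.09 to 0.14 kg. Origin: centre of the underside, z up along the bottle. Grip it by the cap from above.
- bottle_6: one of up to seven alike sauce bottles (colours differ; 5 to 7 are there, the absent read None): 84 mm tall, body 54 mm across up to 48 mm, shoulder sloping in to the 26 mm wide ribbed cap from 62 to 84 mm; foot edge bevelled 3 x 4 mm; bottom-heavy, 0.09 to 0.14 kg. Origin: centre of the underside, z up along the bottle. Grip it by the cap from above.
- bottle_7: one of up to seven alike sauce bottles (colours differ; 5 to 7 are there, the absent read None): 84 mm tall, body 54 mm across up to 48 mm, shoulder sloping in to the 26 mm wide ribbed cap from 62 to 84 mm; foot edge bevelled 3 x 4 mm; bottom-heavy, 0.09 to 0.14 kg. Origin: centre of the underside, z up along the bottle. Grip it by the cap from above.
- carrier: round steel catering tin, does not move: 176 mm across, 100 mm tall; inside 170 mm across, straight, floor 6 mm up. Seven bottles fit only as one in the middle and six round it (centres about 57 mm from the axis, 60 degrees apart). Origin: centre of its underside; z up; clip_a on its +y side, clip_b on -y; carrying loops to 112 mm from the axis, 78 mm high, on +x and -x.
- carrier_floor (a point): centre of the carrier's inner floor (6 mm above the counter), axes as the carrier's
- carrier_mouth (a point): centre of the carrier's mouth, level with its rim, 100 mm above the counter, axes as the carrier's
- lid: steel lid of the carrier, 180 mm across, 0.25 kg, starts right way up on the counter. Origin: centre of the underside of its locating plug (163 mm across, bevelled, 6 mm deep); rim 6 to 10 mm above the origin; black knob in the middle, 28 mm across, 19 to 41 mm above the origin. Fully home its rim rests on the carrier's rim, its origin 6 mm below carrier_mouth.
- clip_a (a joint): over-centre spring lever on the carrier's +y side, rad: 0 = swung out (open), about 0.65 = snapped in, its nose pressing on the seated lid's rim, 0.75 = snapped in with no lid (then it bars the lid). From its dead centre at 0.36 the spring drives it to either stop, up to 0.16 N m (about 3 N at the grip). Level hinge pin 104 mm from the carrier's axis, 88 mm up; steel lever 24 mm wide.
- clip_b (a joint): over-centre spring lever on the carrier's -y side, rad: 0 = swung out (open), about 0.65 = snapped in, its nose pressing on the seated lid's rim, 0.75 = snapped in with no lid (then it bars the lid). From its dead centre at 0.36 the spring drives it to either stop, up to 0.16 N m (about 3 N at the grip). Level hinge pin 104 mm from the carrier's axis, 88 mm up; steel lever 24 mm wide.
- clip_a_tip (a point): top end of clip_a's red thumb grip (28 wide, 8 thick, 18 mm long), 58 mm from the hinge pin: about 134 mm from the carrier's axis and 137 mm above the counter when open, 98 mm and 145 mm when snapped in on the lid, 92 mm and 144 mm with no lid. Seen from above, clip_a swings along the line from the carrier's axis through this point.
- clip_b_tip (a point): top end of clip_b's red thumb grip (28 wide, 8 thick, 18 mm long), 58 mm from the hinge pin: about 134 mm from the carrier's axis and 137 mm above the counter when open, 98 mm and 145 mm when snapped in on the lid, 92 mm and 144 mm with no lid. Seen from above, clip_b swings along the line from the carrier's axis through this point.
- board: white chopping board, 240 x 340 x 10 mm, fixed; the bottles start standing on it. Origin: centre of its underside.
- salt_shaker: glass salt shaker, 44 mm across, 90 mm tall, stays where it is; origin at the centre of its underside
- kitchen_timer: red and white wind-up timer, 56 mm across, 37 mm tall, stays where it is; origin at the centre of its underside
- dressing_pouch: white stand-up pouch, 47 x 75 mm, 150 mm tall, stays where it is; origin at the centre of its underside

How it is judged:
On the way, in this order (a step that is already met when the one before it is completed fails the run):
1. every bottle stands upright on the carrier's floor (horizontal distance between each of bottle_1, bottle_2, bottle_3, bottle_4, bottle_5, bottle_6, bottle_7 and carrier_floor below 0.062 m and z of each of bottle_1, bottle_2, bottle_3, bottle_4, bottle_5, bottle_6, bottle_7 in the frame of carrier_floor below 0.004 m and angle between each of bottle_1, bottle_2, bottle_3, bottle_4, bottle_5, bottle_6, bottle_7's own z axis and vertical below 0.1 rad and linear speed of each of bottle_1, bottle_2, bottle_3, bottle_4, bottle_5, bottle_6, bottle_7 below 0.03 m/s), for 0.2 s.
2. the lid is fully home on the carrier (horizontal distance between lid and carrier_mouth below 0.005 m and z of lid in the frame of carrier_mouth below -0.0035 m and angle between lid's own z axis and vertical below 0.03 rad), for 0.2 s.
3. both clips are snapped in on the lid (all of step 2 and value of joint each of clip_a, clip_b above 0.58 rad), for 0.3 s.
At the end, for the whole second after the job is handed in: every bottle that is there stands upright (within 0.1 rad) on the carrier's floor (within 4 mm) and at rest, the lid is fully home (within 5 mm of centred, 2.5 mm of full depth, level within 0.03 rad), and both clips are snapped in on it (joint values above 0.58) (all of step 1 and all of step 3 and linear speed of lid below 0.03 m/s); the robot touches nothing.
It fails at once if the salt shaker is shifted by more than 3 cm or tipped over (distance of salt_shaker from where it was at the start of the episode above 0.03 m or angle between salt_shaker's own z axis and vertical above 0.5 rad).
It fails at once if the kitchen timer is shifted by more than 3 cm or tipped over (distance of kitchen_timer from where it was at the start of the episode above 0.03 m or angle between kitchen_timer's own z axis and vertical above 0.5 rad).
It fails at once if the stand-up pouch is shifted by more than 3 cm or tipped over (distance of dressing_pouch from where it was at the start of the episode above 0.03 m or angle between dressing_pouch's own z axis and vertical above 0.5 rad).
Of bottle_1, bottle_2, bottle_3, bottle_4, bottle_5, bottle_6, bottle_7 only 5 to 7 are there at a start; the rules pass over those that are not, and their reading is None.
At some moment in a run one of bottle_1, bottle_2, bottle_3, bottle_4, bottle_5, bottle_6, bottle_7, lid may be knocked a few centimetres aside while the robot is not near it.
It also fails if it takes over 210 s, if anything falls off the work surface, if the arm or the gripper's body presses on something with over 40 N, if the wrist force passes 120 N, or if a joint passes its speed limit or range.

## Robot

A 6-joint arm with a two-finger parallel gripper is mounted at the origin on a cart in front of the work surface, level with it; the furniture and walls round the work are solid. World frame = base frame: x ahead of the robot, y to its left, z up, the work surface at z = 0. Lengths are in m, angles in rad, forces in N, time in s.
With the tool pointing down it reaches from about 0.425 to 0.925 m from the base axis. Payload 12.5 kg.
Tool frame: the origin (TCP) lies midway between the tips of the shut fingers; the grasp point (between the pads) lies 19 mm behind it; z points along the fingers, y is the line along which they close (so a half turn about z gives the same grasp; the last joint's range is limited). The gripper opens to 85 mm and grips with 20 to 120 N. Pads are 22 mm wide; open, the fingers measure 114 mm over their backs; the gripper's body (76 mm by 85 mm) begins 54 mm behind the grasp point. The pads swing forward as they close: fully open they stand 13 mm farther back than shut.
Start: joints at [-1.318, 0.491, 1.559, -0, 1.092, -0.106], TCP at [0.219, -0.585, 0.231] pointing down, gripper open.
Joint ranges: [-3.1, 3.1], [-0.84, 2.19], [0.05, 2.79], [-1.13, 4.28], [0.06, 2.93], [-2.69, 2.69]. Speed limits (rad/s): [2.22, 2.22, 2.79, 3.14, 3.14, 3.14].

## Interface

Orientations are given as a 3x3 rotation matrix whose columns are the frame's x, y, z axes.
In Python, from station import r gives the robot as it stands.
- The arm moves only by the tool creep_tool, called after ">>>" by a JSON object that holds its "fn" and its "kwargs", one argument or row to a line. Schema: {"type":"object","properties":{"moves":{"type":"string"},"force":{"type":"number"},"only":{"type":"string"},"quiet":{"type":"boolean"},"lines":{"type":"string"}},"required":["moves"],"additionalProperties":false}. moves is a string of 1 to 12 rows, parted by a bar, with the numbers parted by commas; each row has 5 numbers: the finger opening in m, then dx, dy, dz in units of 100 mm, then a turn about the tool's z in rad; each row is the pose to reach, as a shift and turn from the pose commanded when the call began, along the tool's axes at that moment; what a row does not reach only later rows make up. A row lasts 1/8 s, in which the tool goes at most 0.0625 m and 0.188 rad, less where a joint would pass 70% of its speed; a pose out of reach is approached as far as the arm can. The fingers move at their own pace and stop on an object; force is the grip in N (left out, the last holds). Time passes only in rows, so rows that do not move let the fingers close. The tool returns the time, the measured TCP pose, the force, the opening and the grip force at its end. only (a regular expression) keeps the lines of the reply that match it, lines (a string "A,B") keeps lines A to B, and quiet returns only ok. Input that does not fit is refused with a message, and nothing moves.
- r.observe(): the state, without advancing time (a new reading comes with each control period).
- r.grab_frame(name): name is "scene" or "top"; returns the picture (480x640x3 uint8, red, green, blue); there is no depth.
- r.calibration(name): a dict with "fx", "fy", "cx", "cy" (pixels), "extrinsics" (4x4, takes a point from camera to world coordinates). Camera axes: x right, y down, z forward; pixel columns grow to the right and rows downward; lengths in m; the calibration is good to about 2 mm. A picture is of the moment at which its call begins. calibration takes no time and is no camera call.
- r.finish_job(): hands the job in; it is judged then, once.
The state is a dict: "clock": time; "joints": joint angles; "dq": joint speeds; "tau": joint torques, N m; "position": TCP position; "tcp_rot": TCP orientation; "ft_force": force on the tool from outside, world axes, zero at the start; "wrist_torque": the same for the moment, N m; "width": finger opening in m; "finger_force": force on a finger pad.
Only numpy, scipy, OpenCV 4.12 (cv2) and the standard library are available. Lean on these libraries where they do the work, as an engineer would, in place of code of your own. Each camera call takes 0.05 s, during which the arm holds its last target. There are 200 camera calls.

## Working session

There is one attempt and no reset: what is moved stays moved. The work goes in short steps, Python scripts to look and compute and a tool call to move; the robot and the scene stay as the last step left them, time stands still between calls to the robot, and variables do not carry over. Pictures are saved under pics/ and viewed, at most 14 in all, crops included, and the job is handed in when it is done.

```bash
ls; mkdir -p pics; python3 - <<'E'
from station import r
import cv2,numpy as np
for n in("scene","top"):
    cv2.imwrite(f"pics/{n}0.png",r.grab_frame(n)[:,:,::-1]); c=r.calibration(n); print(n,c["fx"],c["fy"],c["cx"],c["cy"],np.round(c["extrinsics"],3).tolist())
o=r.observe();print(o["clock"],np.round(o["position"],4),np.round(o["tcp_rot"],3).tolist(),o["ft_force"])
E
```

```text
pics
station.py
scene 442.26707967582536 442.26707967582536 322.8597851033354 238.3275477534617 [[-0.839, -0.385, 0.384, 0.129], [-0.544, 0.566, -0.62, 0.714], [0.021, -0.729, -0.684, 0.908], [0.0, 0.0, 0.0, 1.0]]
top 534.733540680264 534.733540680264 321.55822163535265 241.45132427401788 [[-0.028, -0.994, 0.105, 0.437], [-0.999, 0.025, -0.023, 0.017], [0.02, -0.106, -0.994, 1.458], [0.0, 0.0, 0.0, 1.0]]
0.1 [ 0.2194 -0.585   0.2308] [[0.936, 0.351, -0.0], [0.351, -0.936, 0.001], [0.0, -0.001, -1.0]] [-0.9184423   1.05986997  0.46264718]
```
View pics/scene0.png

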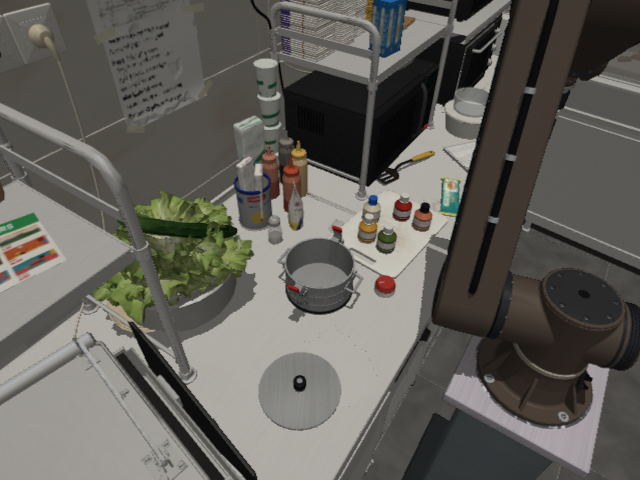

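View pics/top0.png

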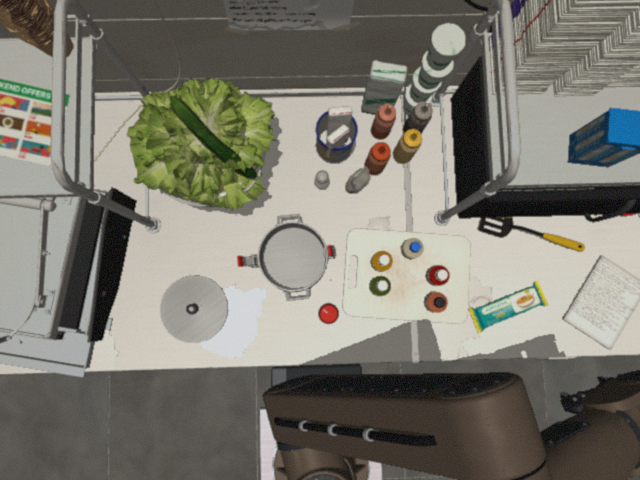

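Five bottles (caps in the top view around (413,247), (381,261), (438,274), (379,285), (436,301)). The carrier is near (292,257) and the lid knob at (192,309). I'll zoom in for the clips and fine pixel positions.

```bash
cat > h.py <<'E'
from station import r
import cv2,numpy as np
def ray(n,u,v,z):
    c=r.calibration(n);T=np.array(c["extrinsics"])
    d=T[:3,:3]@[(u-c["cx"])/c["fx"],(v-c["cy"])/c["fy"],1]
    return T[:3,3]+d*(z-T[2,3])/d[2]
def proj(n,p):
    c=r.calibration(n);T=np.array(c["extrinsics"]);q=T[:3,:3].T@(np.array(p)-T[:3,3])
    return np.array([c["fx"]*q[0]/q[2]+c["cx"],c["fy"]*q[1]/q[2]+c["cy"]])
def tri(uv1,uv2):
    A=[];
    b=[]
    for n,(u,v) in(("scene",uv1),("top",uv2)):
        c=r.calibration(n);T=np.array(c["extrinsics"]);d=T[:3,:3]@[(u-c["cx"])/c["fx"],(v-c["cy"])/c["fy"],1];d/=np.linalg.norm(d)
        P=np.eye(3)-np.outer(d,d);A.append(P);b.append(P@T[:3,3])
    return np.linalg.lstsq(np.vstack(A),np.hstack(b),rcond=None)[0]
def go(x,y,z,yaw=None):
    "shift in tool axes to TCP target; yaw = world angle of finger closing line (tool y)"
    o=r.observe();R=np.array(o["tcp_rot"]);d=R.T@(np.array([x,y,z])-o["position"])
    t=0
    if yaw is not None:
        yw=R.T@[np.cos(yaw),np.sin(yaw),0];t=np.arctan2(-yw[0],yw[1])
        t=(t+np.pi/2)%np.pi-np.pi/2
    print("t%.2f"%o["clock"],"d",np.round(d,4),"turn %.3f"%t,"j6 %.2f"%o["joints"][5],"w %.3f F"%o["width"],np.round(o["ft_force"],1))
def crop(n,x0,y0,x1,y1,s,out):
    cv2.imwrite("pics/"+out,cv2.resize(r.grab_frame(n)[y0:y1,x0:x1,::-1],None,fx=s,fy=s,interpolation=cv2.INTER_CUBIC))
E
python3 - <<'E'
from h import *
crop("top",150,205,350,355,4,"a.png");crop("top",320,205,480,325,5,"b.png");crop("scene",240,160,480,340,3.3,"c.png")
f=r.grab_frame("top");hsv=cv2.cvtColor(f,cv2.COLOR_RGB2HSV)
m=((hsv[...,1]>110)&(hsv[...,2]>40)).astype(np.uint8);m[:,:230]=0;m[:220]=0;m[340:]=0;m[:,470:]=0
n,l,s,c=cv2.connectedComponentsWithStats(m)
for i in range(1,n):
    if s[i,4]>15:print(s[i],c[i].round(1))
E
```

```text
[410 242  11  10  86] [415.  246.4]
[328 245   5  11  42] [329.7 250.4]
[372 251  20  20 200] [380.6 261.3]
[238 256   5  10  47] [239.9 260.8]
[429 266  20  19 175] [436.2 275.5]
[371 277  19  18 129] [378.3 285.9]
[427 293  20  19 227] [435.4 302. ]
[319 304  19  19 280] [328.2 313.2]
```

View pics/a.png

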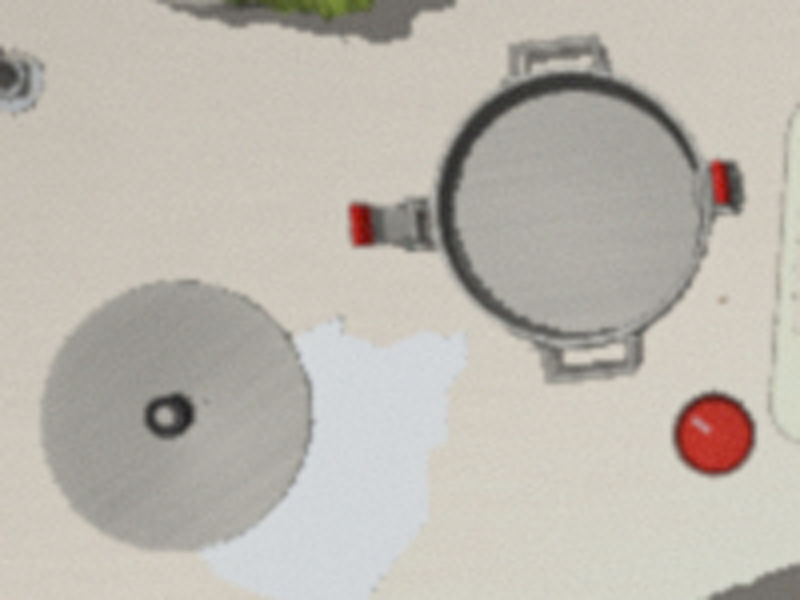

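View pics/b.png

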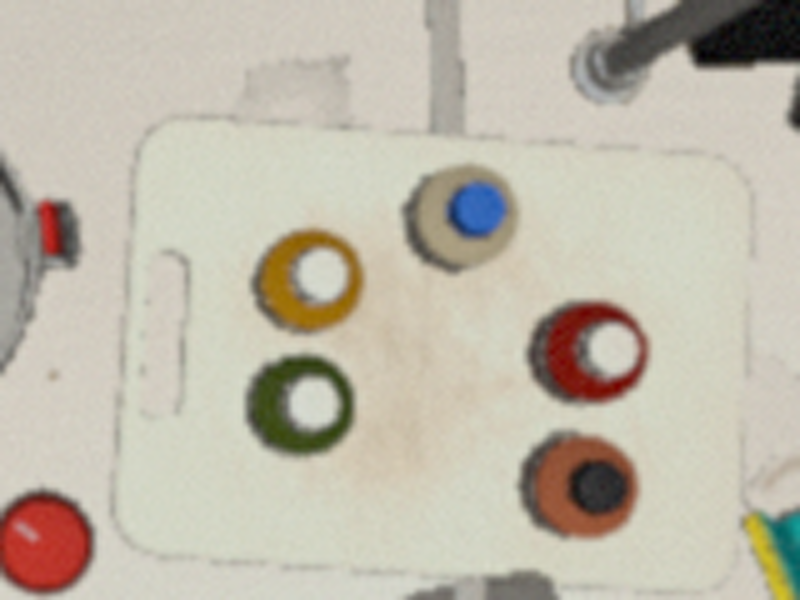

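View pics/c.png

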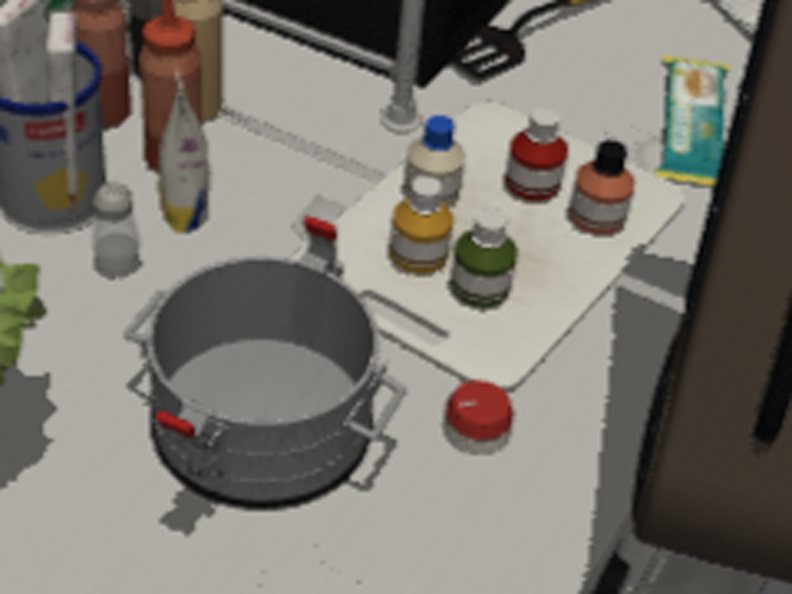

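Clip_b (crop a (720,182), −y side) is tucked in against the tin: snapped. Clip_a (352,225) is open. Carrier rim centre is about (573,207) in the crop, lid disc centre about (177,415).

```bash
python3 - <<'E'
from h import *
A=lambda u,v:(150+u/4-.4,205+v/4-.4)
caps=dict(blue=(415.6,246.8),yel=(384.4,260.2),red=(442.4,275.2),grn=(382.8,285.6),brn=(440,302.6))
for k,(u,v) in caps.items():print(k,ray("top",u-.4,v-.4,.094).round(4), proj("scene",ray("top",u-.4,v-.4,.094)).round(1))
C=ray("top",*A(573,207),.1);print("carrier rim",C.round(4),proj("scene",C))
print("handles mid",((ray("top",*A(560,60),.078)+ray("top",*A(593,360),.078))/2).round(4), "dir",(ray("top",*A(560,60),.078)-ray("top",*A(593,360),.078)).round(4))
a=ray("top",*A(354,225),.137);b=ray("top",*A(718,182),.144);print("tips",a.round(4),b.round(4),np.linalg.norm(a-C),np.linalg.norm(b-C))
d=a-b;print("axis ang",np.degrees(np.arctan2(d[1],d[0])), "C by tips",(b+(a-b)*92/226).round(4))
print("lid",ray("top",*A(177,415.5),.01).round(4),"knob",ray("top",*A(169,415),.041).round(4))
print("salt",ray("top",*A(8,75),.09),"timer",ray("top",*A(714,434),.037),"pouch",ray("top",358,180,.1))
# automatic rim fit: dark/edge pixels along radial rays of the carrier
g=cv2.cvtColor(r.grab_frame("top"),cv2.COLOR_RGB2GRAY)
c=cv2.HoughCircles(cv2.resize(g[220:300,250:340],None,fx=4,fy=4,interpolation=cv2.INTER_CUBIC),cv2.HOUGH_GRADIENT,1,500,param1=120,param2=20,minRadius=120,maxRadius=155)
if c is not None:
    u,v,R=c[0,0];print(c,ray("top",250+u/4-.4,220+v/4-.4,.1))
go(0,0,0,0)
E
```

```text
blue [ 0.562  -0.2547  0.094 ] [371.8 197.6]
yel [ 0.5295 -0.1728  0.094 ] [368.2 216.2]
red [ 0.4872 -0.3202  0.094 ] [403.9 195.2]
grn [ 0.4648 -0.1661  0.094 ] [387.5 226. ]
brn [ 0.4177 -0.3104  0.094 ] [424.  205.1]
carrier rim [0.5441 0.0601 0.1   ] [319.10890858 261.6835243 ]
handles mid [0.5445 0.0587 0.078 ] dir [0.1949 0.017  0.    ]
tips [0.5335 0.1942 0.137 ] [ 0.5537 -0.031   0.144 ] 0.13945923711627456 0.10164836858508468
axis ang 95.11849294868269 C by tips [0.5455 0.0607 0.1412]
lid [0.4183 0.3307 0.01  ] knob [0.4191 0.3292 0.041 ]
salt [0.63924463 0.42068262 0.09      ] timer [ 0.39660033 -0.02740543  0.037     ] pouch [ 0.73788605 -0.11281646  0.1       ]
[[[171.5 145.5 133. ]]] [0.54503571 0.06104889 0.1       ]
t0.35 d [-0.     -0.6249  0.2313] turn -1.212 j6 -0.11 w 0.085 F [ 0.1 -0.5  0.7]
```

```bash
python3 - <<'E'
from h import *
print("salt",ray("top",322,180,.08))
go(.550,0,.235,np.radians(5)); go(.555,-.058,.128)
E
```

```text
salt [ 0.74452462 -0.02010926  0.08      ]
t0.35 d [ 0.515  -0.4318 -0.0037] turn -1.299 j6 -0.11 w 0.085 F [ 0.1 -0.5  0.7]
t0.35 d [ 0.4993 -0.3758  0.1032] turn 0.000 j6 -0.11 w 0.085 F [ 0.1 -0.5  0.7]
```

The manual's scale: shifts go in units of 100 mm. Converting my numbers, 0.515 m is 5.15, -0.432 m is -4.32.

>>> {"fn": "creep_tool", "kwargs": {
  "moves": "0,5.15,-4.32,-0.04,-1.3 | 0,5.15,-4.32,-0.04,-1.3 | 0,5.15,-4.32,-0.04,-1.3 | 0,5.15,-4.32,-0.04,-1.3 | 0,5.15,-4.32,-0.04,-1.3 | 0,5.15,-4.32,-0.04,-1.3 | 0,5.15,-4.32,-0.04,-1.3 | 0,5.15,-4.32,-0.04,-1.3 | 0,5.15,-4.32,-0.04,-1.3 | 0,5.15,-4.32,-0.04,-1.3 | 0,5.15,-4.32,-0.04,-1.3 | 0,5.15,-4.32,-0.04,-1.3",
  "force": 40
}}

```text
clock: 1.85
position: [0.5509, 0.0027, 0.235]
tcp_rot: [[-0.092, 0.996, 0.0], [0.996, 0.092, 0.0], [0.0, 0.0, -1.0]]
ft_force: [0.4, -0.7, -0.5]
width: -0.0004
finger_force: 0.0
```

```bash
python3 - <<'E'
from h import *
go(.550,0,.128,np.radians(5)); go(.555,-.06,.128)
E
```

```text
t1.85 d [-0.0026 -0.0012  0.107 ] turn 0.004 j6 -0.21 w -0.000 F [ 0.4 -0.7 -0.5]
t1.85 d [-0.0628 -0.0017  0.107 ] turn 0.000 j6 -0.21 w -0.000 F [ 0.4 -0.7 -0.5]
```

In the tool's units: 0.107 m is 1.07, 0.09 m is 0.9.

>>> {"fn": "creep_tool", "kwargs": {
  "moves": "0,0,0,0.6,0 | 0,0,0,1.07,0 | 0,0,0,1.07,0 | 0,-0.2,0,1.07,0 | 0,-0.35,0,1.07,0 | 0,-0.5,-0.01,1.07,0 | 0,-0.63,-0.01,1.07,0 | 0,-0.63,-0.01,1.07,0 | 0,-0.4,0,0.9,0 | 0,-0.4,0,0.4,0 | 0.05,-0.3,0,0,0 | 0.05,-0.3,0,0,0"
}}

```text
clock: 3.35
position: [0.5536, -0.0301, 0.2386]
tcp_rot: [[-0.088, 0.996, 0.006], [0.996, 0.088, -0.001], [-0.002, 0.006, -1.0]]
ft_force: [0.1, -0.2, -0.2]
width: 0.0354
finger_force: 0.0
```

```bash
python3 - <<'E'
from h import *
go(.465,-.166,.235,np.radians(90))
E
```

```text
t3.35 d [-0.1275 -0.1002  0.0032] turn -1.482 j6 -0.26 w 0.035 F [ 0.1 -0.2 -0.2]
```

In the tool's units: -0.128 m is -1.28, -0.1 m is -1.

>>> {"fn": "creep_tool", "kwargs": {
  "moves": "0.05,-1.28,-1,0.03,-1.48 | 0.05,-1.28,-1,0.03,-1.48 | 0.05,-1.28,-1,0.03,-1.48 | 0.05,-1.28,-1,0.03,-1.48 | 0.05,-1.28,-1,0.03,-1.48 | 0.05,-1.28,-1,0.03,-1.48 | 0.05,-1.28,-1,0.03,-1.48 | 0.05,-1.28,-1,0.03,-1.48 | 0.05,-1.28,-1,0.03,-1.48"
}}

```text
clock: 4.47
position: [0.4639, -0.1665, 0.2318]
tcp_rot: [[-1.0, 0.004, -0.001], [0.004, 1.0, 0.0], [0.001, 0.0, -1.0]]
ft_force: [-1.3, 0.8, 0.3]
width: 0.0501
finger_force: 0.0
```

```bash
python3 - <<'E'
from h import *
go(.465,-.166,.071,np.radians(90))
cv2.imwrite("pics/d.png",np.hstack([cv2.resize(r.grab_frame("top")[200:340,220:480,::-1],None,fx=3,fy=3)]))
E
```

```text
t4.47 d [-0.0012  0.0004  0.1608] turn -0.004 j6 -2.05 w 0.050 F [-1.3  0.8  0.3]
```

View pics/d.png

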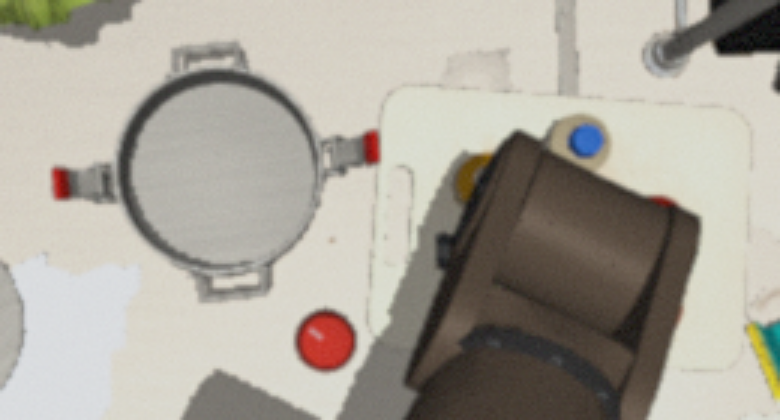

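Both clips now stand out, with red tips at (62,183) and (372,147). Now I grasp the green bottle.

>>> {"fn": "creep_tool", "kwargs": {
  "moves": "0.05,-0.01,0,0.6,0 | 0.05,-0.01,0,1.2,0 | 0.05,-0.01,0,1.61,0 | 0.05,-0.01,0,1.61,0 | 0,-0.01,0,1.61,0 | 0,-0.01,0,1.61,0 | 0,-0.01,0,1.61,0 | 0,-0.01,0,1.61,0 | 0,-0.01,0,1.61,0",
  "force": 40
}}

```text
clock: 5.65
position: [0.4662, -0.1666, 0.0729]
tcp_rot: [[-1.0, 0.003, 0.003], [0.003, 1.0, -0.002], [-0.003, -0.002, -1.0]]
ft_force: [0.3, -2.3, 8.3]
width: 0.0244
finger_force: 40.7
```

```bash
python3 - <<'E'
from h import *
go(.5614,.0096,.235,np.radians(18))
E
```

```text
t5.65 d [-0.0952  0.1762 -0.1621] turn 1.254 j6 -2.04 w 0.024 F [ 0.3 -2.3  8.3]
```

In the tool's units: 0.176 m is 1.76, -0.164 m is -1.64.

>>> {"fn": "creep_tool", "kwargs": {
  "moves": "0,0,0,-0.6,0 | 0,0,0,-1.2,0 | 0,0,0,-1.64,0 | 0,-0.95,1.76,-1.64,1.25 | 0,-0.95,1.76,-1.64,1.25 | 0,-0.95,1.76,-1.64,1.25 | 0,-0.95,1.76,-1.64,1.25 | 0,-0.95,1.76,-1.64,1.25 | 0,-0.95,1.76,-1.64,1.25 | 0,-0.95,1.76,-1.64,1.25 | 0,-0.95,1.76,-1.64,1.25 | 0,-0.95,1.76,-1.64,1.25"
}}

```text
clock: 7.15
position: [0.5606, 0.0097, 0.2357]
tcp_rot: [[-0.316, 0.949, 0.0], [0.949, 0.316, -0.0], [-0.0, 0.0, -1.0]]
ft_force: [0.1, -0.5, -0.8]
width: 0.0248
finger_force: 40.2
```

```bash
python3 - <<'E'
from h import *
go(.5614,.0096,.07,np.radians(18))
crop("scene",240,160,480,340,3,"e.png")
E
```

```text
t7.15 d [-0.0003  0.0006  0.1657] turn 0.008 j6 -0.42 w 0.025 F [ 0.1 -0.5 -0.8]
```

View pics/e.png

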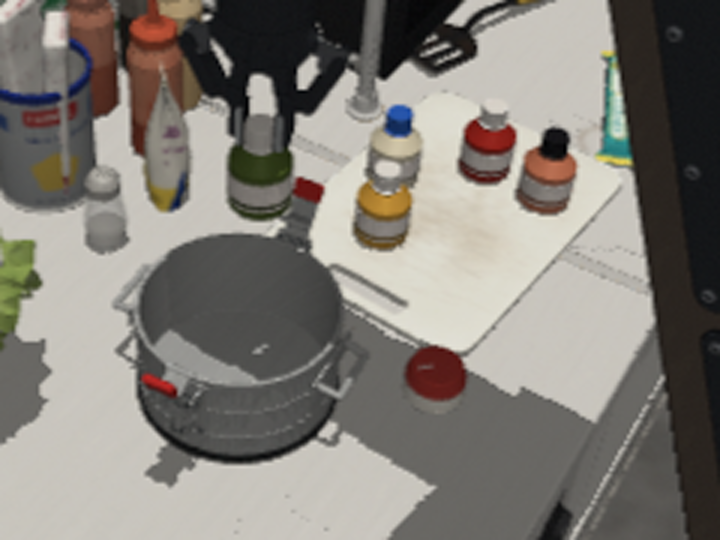

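The green bottle hangs upright in the gripper above the tin, at about (260,165). Lowering it now.

In the tool's units: 0.165 m is 1.65, 0.15 m is 1.5.

>>> {"fn": "creep_tool", "kwargs": {
  "moves": "0,0,0,0.6,0 | 0,0,0,1.2,0 | 0,0,0,1.5,0 | 0,0,0,1.65,0 | 0,0,0,1.65,0 | 0.044,0,0,1.65,0 | 0.044,0,0,1.65,0 | 0.044,0,0,1.65,0 | 0.044,0,0,1.1,0 | 0.044,0,0,0.5,0 | 0.05,0,0,0,0 | 0.05,0,0,0,0"
}}

```text
clock: 8.7
position: [0.562, 0.0096, 0.2393]
tcp_rot: [[-0.313, 0.95, 0.007], [0.95, 0.313, -0.001], [-0.003, 0.007, -1.0]]
ft_force: [-0.3, -0.1, -0.1]
width: 0.0504
finger_force: 0.0
```

```bash
python3 - <<'E'
from h import *
go(.5295,-.1728,.235,np.radians(90))
E
```

```text
t8.70 d [-0.1631 -0.0879  0.0042] turn -1.253 j6 -0.42 w 0.050 F [-0.3 -0.1 -0.1]
```

```bash
cat >> h.py <<'E'
def blobs():
    h=cv2.cvtColor(r.grab_frame("scene"),cv2.COLOR_RGB2HSV)[150:320,240:480]
    for k,lo,hi in(("yel",14,26),("grn",27,60),("red",170,180),("red2",0,4),("brn",5,13),("blu",100,125)):
        m=((h[...,0]>=lo)&(h[...,0]<=hi)&(h[...,1]>120)&(h[...,2]>40)).astype(np.uint8)
        n,l,s,c=cv2.connectedComponentsWithStats(m)
        print(k,[(int(s[i,4]),(c[i]+[240,150]).round(1).tolist()) for i in range(1,n) if s[i,4]>25])
E
```

>>> {"fn": "creep_tool", "kwargs": {
  "moves": "0.05,-1.63,-0.88,0.04,-1.25 | 0.05,-1.63,-0.88,0.04,-1.25 | 0.05,-1.63,-0.88,0.04,-1.25 | 0.05,-1.63,-0.88,0.04,-1.25 | 0.05,-1.63,-0.88,0.04,-1.25 | 0.05,-1.63,-0.88,0.04,-1.25 | 0.05,-1.63,-0.88,0.04,-1.25 | 0.05,-1.63,-0.88,0.04,-1.25 | 0.05,-1.63,-0.88,0.04,-1.25"
}}

```text
clock: 9.82
position: [0.528, -0.1726, 0.2308]
tcp_rot: [[-1.0, 0.007, -0.001], [0.007, 1.0, 0.0], [0.001, 0.0, -1.0]]
ft_force: [-0.3, -0.6, 0.7]
width: 0.0503
finger_force: 0.0
```

```bash
python3 - <<'E'
from h import *
blobs()
go(.5295,-.1728,.073,np.radians(90))
E
```

```text
yel [(124, [297.8, 154.0]), (107, [422.5, 155.7]), (80, [256.1, 217.4]), (150, [367.6, 227.4]), (44, [293.6, 225.3]), (28, [365.8, 240.4])]
grn [(86, [244.8, 252.2]), (154, [324.4, 262.7])]
red []
red2 [(33, [252.8, 199.2]), (130, [402.6, 205.8]), (58, [342.5, 222.9]), (275, [385.2, 284.0]), (50, [292.7, 287.9])]
brn [(535, [290.1, 180.9]), (293, [272.6, 178.5]), (137, [422.7, 215.5])]
blu [(45, [266.3, 182.6]), (60, [249.4, 192.2]), (71, [372.6, 199.8])]
t9.88 d [-0.0015 -0.0002  0.1579] turn -0.006 j6 -2.00 w 0.050 F [-0.1 -0.6  0.1]
```

In the tool's units: 0.06 m is 0.6, 0.158 m is 1.58.

>>> {"fn": "creep_tool", "kwargs": {
  "moves": "0.05,-0.015,0,0.6,0 | 0.05,-0.015,0,1.2,0 | 0.05,-0.015,0,1.58,0 | 0.05,-0.015,0,1.58,0 | 0,-0.015,0,1.58,0 | 0,-0.015,0,1.58,0 | 0,-0.015,0,1.58,0 | 0,-0.015,0,1.58,0 | 0,-0.015,0,1,0 | 0,-0.015,0,0.4,0 | 0,-0.015,0,-0.05,0 | 0,-0.015,0,-0.05,0",
  "force": 40
}}

```text
clock: 11.38
position: [0.5305, -0.173, 0.2403]
tcp_rot: [[-1.0, 0.003, 0.006], [0.003, 1.0, -0.003], [-0.006, -0.003, -1.0]]
ft_force: [0.1, -0.1, -2.1]
width: 0.0243
finger_force: 39.9
```

```bash
python3 - <<'E'
from h import *
go(.598,.060,.235,np.radians(90))
E
```

```text
t11.38 d [-0.0668  0.2332  0.005 ] turn -0.003 j6 -2.00 w 0.024 F [ 0.1 -0.1 -2.1]
```

>>> {"fn": "creep_tool", "kwargs": {
  "moves": "0,-0.67,2.33,0,0 | 0,-0.67,2.33,0,0 | 0,-0.67,2.33,0,0 | 0,-0.67,2.33,0,0 | 0,-0.67,2.33,0,0 | 0,-0.67,2.33,0,0 | 0,-0.67,2.33,0,0"
}}

```text
clock: 12.25
position: [0.597, 0.059, 0.236]
tcp_rot: [[-1.0, 0.004, -0.001], [0.004, 1.0, -0.0], [0.001, -0.0, -1.0]]
ft_force: [0.2, 0.4, -0.6]
width: 0.0249
finger_force: 40.0
```

```bash
python3 - <<'E'
from h import *
go(.598,.060,.071,np.radians(90))
E
```

```text
t12.25 d [-0.0011  0.001   0.165 ] turn -0.004 j6 -1.58 w 0.025 F [ 0.2  0.4 -0.6]
```

In the tool's units: 0.165 m is 1.65, 0.15 m is 1.5.

>>> {"fn": "creep_tool", "kwargs": {
  "moves": "0,-0.01,0.01,0.6,0 | 0,-0.01,0.01,1.2,0 | 0,-0.01,0.01,1.5,0 | 0,-0.01,0.01,1.65,0 | 0,-0.01,0.01,1.65,0 | 0.044,-0.01,0.01,1.65,0 | 0.044,-0.01,0.01,1.65,0 | 0.044,-0.01,0.01,1.65,0 | 0.044,0,0,1.1,0 | 0.044,0,0,0.5,0 | 0.05,0,0,0,0 | 0.05,0,0,0,0"
}}

```text
clock: 13.75
position: [0.5985, 0.0603, 0.2406]
tcp_rot: [[-1.0, 0.003, 0.008], [0.003, 1.0, -0.0], [-0.008, -0.0, -1.0]]
ft_force: [-0.1, 0.5, -1.1]
width: 0.0501
finger_force: 0.0
```

```bash
python3 - <<'E'
from h import *
go(.562,-.2547,.235,np.radians(90))
E
```

```text
t13.75 d [ 0.0357 -0.3151  0.0054] turn -0.003 j6 -1.58 w 0.050 F [-0.1  0.5 -1.1]
```

Next is blue.

In the tool's units: -0.315 m is -3.15, 0.036 m is 0.36.

>>> {"fn": "creep_tool", "kwargs": {
  "moves": "0.05,0.36,-3.15,0,0 | 0.05,0.36,-3.15,0,0 | 0.05,0.36,-3.15,0,0 | 0.05,0.36,-3.15,0,0 | 0.05,0.36,-3.15,0,0 | 0.05,0.36,-3.15,0,0 | 0.05,0.36,-3.15,0,0 | 0.05,0.36,-3.15,0,0"
}}

```text
clock: 14.75
position: [0.5606, -0.2533, 0.2361]
tcp_rot: [[-1.0, 0.001, -0.0], [0.001, 1.0, 0.0], [0.0, 0.0, -1.0]]
ft_force: [-0.8, -0.3, -0.2]
width: 0.0505
finger_force: 0.0
```

```bash
python3 - <<'E'
from h import *
blobs()
go(.562,-.2547,.073,np.radians(90))
E
```

```text
yel [(124, [297.8, 154.0]), (54, [417.3, 157.4]), (80, [256.1, 217.4]), (45, [293.5, 225.2]), (193, [302.6, 267.7])]
grn [(114, [244.1, 255.6]), (155, [324.3, 262.7])]
red []
red2 [(33, [252.8, 199.2]), (129, [402.6, 205.9]), (57, [342.4, 222.9]), (261, [385.1, 284.2]), (50, [292.7, 287.9])]
brn [(536, [290.2, 180.8]), (292, [272.7, 178.5]), (116, [421.5, 215.6])]
blu [(45, [266.3, 182.6]), (61, [249.4, 192.2]), (70, [372.6, 199.8])]
t14.80 d [-0.0013 -0.0014  0.1632] turn -0.001 j6 -2.10 w 0.050 F [ 0.4  0.1 -0.2]
```

In the tool's units: 0.163 m is 1.63, 0.12 m is 1.2.

>>> {"fn": "creep_tool", "kwargs": {
  "moves": "0.05,-0.015,-0.015,0.6,0 | 0.05,-0.015,-0.015,1.2,0 | 0.05,-0.015,-0.015,1.63,0 | 0.05,-0.015,-0.015,1.63,0 | 0,-0.015,-0.015,1.63,0 | 0,-0.015,-0.015,1.63,0 | 0,-0.015,-0.015,1.63,0 | 0,-0.015,-0.015,1.63,0 | 0,-0.015,-0.015,1,0 | 0,-0.015,-0.015,0.4,0 | 0,-0.015,-0.015,0,0 | 0,-0.015,-0.015,0,0",
  "force": 40
}}

```text
clock: 16.3
position: [0.5627, -0.2567, 0.2405]
tcp_rot: [[-1.0, 0.003, 0.006], [0.003, 1.0, -0.004], [-0.006, -0.004, -1.0]]
ft_force: [-0.6, -0.9, -1.4]
width: 0.0245
finger_force: 39.9
```

```bash
python3 - <<'E'
from h import *
go(.5614,.1104,.235,np.radians(-18))
E
```

```text
t16.30 d [0.0023 0.3671 0.0041] turn -1.259 j6 -2.10 w 0.025 F [-0.6 -0.9 -1.4]
```

>>> {"fn": "creep_tool", "kwargs": {
  "moves": "0,0.02,3.67,0,1.88 | 0,0.02,3.67,0,1.88 | 0,0.02,3.67,0,1.88 | 0,0.02,3.67,0,1.88 | 0,0.02,3.67,0,1.88 | 0,0.02,3.67,0,1.88 | 0,0.02,3.67,0,1.88 | 0,0.02,3.67,0,1.88 | 0,0.02,3.67,0,1.88 | 0,0.02,3.67,0,1.88 | 0,0.02,3.67,0,1.88 | 0,0.02,3.67,0,1.88"
}}

```text
clock: 17.8
position: [0.5605, 0.1107, 0.2356]
tcp_rot: [[0.306, 0.952, -0.001], [0.952, -0.306, -0.0], [-0.001, -0.001, -1.0]]
ft_force: [0.1, 0.7, -0.0]
width: 0.0244
finger_force: 40.0
```

```bash
python3 - <<'E'
from h import *
go(.5614,.1104,.071,np.radians(-18))
E
```

```text
t17.80 d [1.000e-04 1.100e-03 1.646e-01] turn 0.003 j6 0.39 w 0.024 F [ 0.1  0.7 -0. ]
```

>>> {"fn": "creep_tool", "kwargs": {
  "moves": "0,0,0.01,0.6,0 | 0,0,0.01,1.2,0 | 0,0,0.01,1.5,0 | 0,0,0.01,1.65,0 | 0,0,0.01,1.65,0 | 0.044,0,0.01,1.65,0 | 0.044,0,0.01,1.65,0 | 0.044,0,0.01,1.65,0 | 0.044,0,0,1.1,0 | 0.044,0,0,0.5,0 | 0.05,0,0,0,0 | 0.05,0,0,0,0"
}}

```text
clock: 19.3
position: [0.5621, 0.1109, 0.2404]
tcp_rot: [[0.307, 0.952, 0.007], [0.952, -0.307, 0.0], [0.003, 0.007, -1.0]]
ft_force: [-0.2, -0.0, -0.1]
width: 0.0501
finger_force: 0.0
```

```bash
python3 - <<'E'
from h import *
go(.4872,-.3202,.235,np.radians(90))
E
```

```text
t19.30 d [-0.4333  0.0609  0.0046] turn 1.259 j6 0.39 w 0.050 F [-0.2 -0.  -0.1]
```

In the tool's units: -0.433 m is -4.33, 0.061 m is 0.61.

>>> {"fn": "creep_tool", "kwargs": {
  "moves": "0.05,-4.33,0.61,0,1.26 | 0.05,-4.33,0.61,0,1.26 | 0.05,-4.33,0.61,0,1.26 | 0.05,-4.33,0.61,0,1.26 | 0.05,-4.33,0.61,0,1.26 | 0.05,-4.33,0.61,0,1.26 | 0.05,-4.33,0.61,0,1.26 | 0.05,-4.33,0.61,0,1.26 | 0.05,-4.33,0.61,0,1.26 | 0.05,-4.33,0.61,0,1.26"
}}

```text
clock: 20.55
position: [0.4863, -0.3188, 0.2361]
tcp_rot: [[1.0, 0.001, -0.0], [0.001, -1.0, 0.0], [-0.0, -0.0, -1.0]]
ft_force: [0.2, -0.1, -0.5]
width: 0.0501
finger_force: 0.0
```

```bash
python3 - <<'E'
from h import *
blobs()
go(.4872,-.3202,.073,np.radians(90))
E
```

```text
yel [(123, [297.8, 153.9]), (108, [422.9, 155.6]), (80, [256.1, 217.4]), (44, [293.6, 225.3]), (162, [302.6, 266.8])]
grn [(119, [244.3, 255.4]), (155, [324.4, 262.6])]
red []
red2 [(32, [252.8, 199.1]), (131, [402.7, 205.8]), (57, [342.4, 222.9]), (265, [385.1, 284.2]), (50, [292.7, 287.9])]
brn [(534, [290.1, 180.9]), (299, [272.6, 178.3]), (136, [422.7, 215.5])]
blu [(46, [266.3, 182.5]), (61, [249.4, 192.2]), (106, [303.3, 276.9])]
t20.60 d [0.0008 0.0014 0.1632] turn 0.001 j6 0.88 w 0.050 F [0.  0.5 0.3]
```

In the tool's units: 0.163 m is 1.63, 0.12 m is 1.2.

>>> {"fn": "creep_tool", "kwargs": {
  "moves": "0.05,0.01,0.015,0.6,0 | 0.05,0.01,0.015,1.2,0 | 0.05,0.01,0.015,1.63,0 | 0.05,0.01,0.015,1.63,0 | 0,0.01,0.015,1.63,0 | 0,0.01,0.015,1.63,0 | 0,0.01,0.015,1.63,0 | 0,0.01,0.015,1.63,0 | 0,0.01,0.015,1,0 | 0,0.01,0.015,0.4,0 | 0,0.01,0.015,0,0 | 0,0.01,0.015,0,0",
  "force": 40
}}

```text
clock: 22.1
position: [0.4878, -0.3221, 0.2404]
tcp_rot: [[1.0, -0.001, 0.005], [-0.001, -1.0, -0.005], [0.005, 0.005, -1.0]]
ft_force: [-0.6, 0.6, -0.7]
width: 0.0245
finger_force: 39.9
```

```bash
python3 - <<'E'
from h import *
go(.5021,.0912,.235,np.radians(54))
E
```

```text
t22.10 d [ 0.0138 -0.4134  0.0036] turn 0.627 j6 0.88 w 0.024 F [-0.6  0.6 -0.7]
```

>>> {"fn": "creep_tool", "kwargs": {
  "moves": "0,0.14,-4.13,0,0.627 | 0,0.14,-4.13,0,0.627 | 0,0.14,-4.13,0,0.627 | 0,0.14,-4.13,0,0.627 | 0,0.14,-4.13,0,0.627 | 0,0.14,-4.13,0,0.627 | 0,0.14,-4.13,0,0.627 | 0,0.14,-4.13,0,0.627 | 0,0.14,-4.13,0,0.627 | 0,0.14,-4.13,0,0.627 | 0,0.14,-4.13,0,0.627"
}}

```text
clock: 23.48
position: [0.5016, 0.0904, 0.2362]
tcp_rot: [[0.808, -0.589, -0.0], [-0.589, -0.808, -0.0], [0.0, 0.0, -1.0]]
ft_force: [0.2, 1.1, -0.6]
width: 0.0246
finger_force: 40.0
```

```bash
python3 - <<'E'
from h import *
go(.5021,.0912,.071,np.radians(54))
E
```

```text
t23.48 d [-1.000e-04 -9.000e-04  1.652e-01] turn -0.001 j6 2.25 w 0.025 F [ 0.2  1.1 -0.6]
```

In the tool's units: 0.165 m is 1.65, 0.15 m is 1.5.

>>> {"fn": "creep_tool", "kwargs": {
  "moves": "0,0,-0.01,0.6,0 | 0,0,-0.01,1.2,0 | 0,0,-0.01,1.5,0 | 0,0,-0.01,1.65,0 | 0,0,-0.01,1.65,0 | 0.044,0,-0.01,1.65,0 | 0.044,0,-0.01,1.65,0 | 0.044,0,-0.01,1.65,0 | 0.044,0,0,1.1,0 | 0.044,0,0,0.5,0 | 0.05,0,0,0,0 | 0.05,0,0,0,0"
}}

```text
clock: 24.98
position: [0.5027, 0.0916, 0.24]
tcp_rot: [[0.809, -0.588, 0.007], [-0.588, -0.809, 0.0], [0.006, -0.005, -1.0]]
ft_force: [-0.8, 0.6, -1.3]
width: 0.05
finger_force: 0.0
```

```bash
python3 - <<'E'
from h import *
go(.4177,-.3104,.235,np.radians(90))
E
```

```text
t24.98 d [0.1674 0.3752 0.0042] turn -0.628 j6 2.25 w 0.050 F [-0.8  0.6 -1.3]
```

In the tool's units: 0.375 m is 3.75, 0.167 m is 1.67.

>>> {"fn": "creep_tool", "kwargs": {
  "moves": "0.05,1.67,3.75,0,-0.628 | 0.05,1.67,3.75,0,-0.628 | 0.05,1.67,3.75,0,-0.628 | 0.05,1.67,3.75,0,-0.628 | 0.05,1.67,3.75,0,-0.628 | 0.05,1.67,3.75,0,-0.628 | 0.05,1.67,3.75,0,-0.628 | 0.05,1.67,3.75,0,-0.628 | 0.05,1.67,3.75,0,-0.628 | 0.05,1.67,3.75,0,-0.628 | 0.05,1.67,3.75,0,-0.628"
}}

```text
clock: 26.35
position: [0.4167, -0.3091, 0.2364]
tcp_rot: [[1.0, 0.001, 0.0], [0.001, -1.0, -0.0], [0.0, 0.0, -1.0]]
ft_force: [0.1, 0.9, -0.2]
width: 0.0499
finger_force: 0.0
```

```bash
python3 - <<'E'
from h import *
blobs()
go(.4177,-.3104,.073,np.radians(90))
E
```

```text
yel [(123, [297.8, 153.9]), (73, [419.1, 156.8]), (80, [256.1, 217.4]), (44, [293.6, 225.3]), (163, [302.6, 266.8])]
grn [(120, [244.2, 255.1]), (154, [324.4, 262.6])]
red []
red2 [(33, [252.8, 199.2]), (57, [342.4, 222.9]), (266, [385.1, 284.1]), (50, [292.7, 287.9])]
brn [(537, [290.2, 180.8]), (306, [272.7, 177.9]), (138, [422.8, 215.5])]
blu [(46, [266.3, 182.5]), (61, [249.4, 192.2]), (107, [303.3, 277.0])]
t26.40 d [0.001  0.0011 0.1634] turn 0.001 j6 0.80 w 0.050 F [-0.2  0.3  0.8]
```

In the tool's units: 0.163 m is 1.63, 0.12 m is 1.2.

>>> {"fn": "creep_tool", "kwargs": {
  "moves": "0.05,0.01,0.01,0.6,0 | 0.05,0.01,0.01,1.2,0 | 0.05,0.01,0.01,1.63,0 | 0.05,0.01,0.01,1.63,0 | 0,0.01,0.01,1.63,0 | 0,0.01,0.01,1.63,0 | 0,0.01,0.01,1.63,0 | 0,0.01,0.01,1.63,0 | 0,0.01,0.01,1,0 | 0,0.01,0.01,0.4,0 | 0,0.01,0.01,0,0 | 0,0.01,0.01,0,0",
  "force": 40
}}

```text
clock: 27.9
position: [0.4179, -0.3117, 0.24]
tcp_rot: [[1.0, -0.0, 0.005], [-0.0, -1.0, -0.005], [0.005, 0.005, -1.0]]
ft_force: [0.4, -0.2, -1.8]
width: 0.0247
finger_force: 39.7
```

```bash
python3 - <<'E'
from h import *
go(.5021,.0288,.235,np.radians(126))
E
```

```text
t27.90 d [ 0.0842 -0.3405  0.0037] turn -0.628 j6 0.80 w 0.025 F [ 0.4 -0.2 -1.8]
```

In the tool's units: -0.34 m is -3.4, 0.084 m is 0.84.

>>> {"fn": "creep_tool", "kwargs": {
  "moves": "0,0.84,-3.4,0,-0.628 | 0,0.84,-3.4,0,-0.628 | 0,0.84,-3.4,0,-0.628 | 0,0.84,-3.4,0,-0.628 | 0,0.84,-3.4,0,-0.628 | 0,0.84,-3.4,0,-0.628 | 0,0.84,-3.4,0,-0.628 | 0,0.84,-3.4,0,-0.628 | 0,0.84,-3.4,0,-0.628 | 0,0.84,-3.4,0,-0.628"
}}

```text
clock: 29.15
position: [0.5012, 0.028, 0.2362]
tcp_rot: [[0.81, 0.586, -0.0], [0.586, -0.81, -0.0], [-0.0, 0.0, -1.0]]
ft_force: [0.2, 0.7, -1.2]
width: 0.0245
finger_force: 39.8
```

```bash
python3 - <<'E'
from h import *
go(.5021,.0288,.071,np.radians(126))
E
```

```text
t29.15 d [ 0.0012 -0.0002  0.1652] turn -0.002 j6 0.87 w 0.025 F [ 0.2  0.7 -1.2]
```

In the tool's units: 0.165 m is 1.65, 0.15 m is 1.5.

>>> {"fn": "creep_tool", "kwargs": {
  "moves": "0,0.01,0,0.6,0 | 0,0.01,0,1.2,0 | 0,0.01,0,1.5,0 | 0,0.01,0,1.65,0 | 0,0.01,0,1.65,0 | 0.044,0.01,0,1.65,0 | 0.044,0.01,0,1.65,0 | 0.044,0.01,0,1.65,0 | 0.044,0,0,1.1,0 | 0.044,0,0,0.5,0 | 0.05,0,0,0,0 | 0.05,0,0,0,0"
}}

```text
clock: 30.65
position: [0.5025, 0.0289, 0.2399]
tcp_rot: [[0.809, 0.587, 0.007], [0.587, -0.809, -0.001], [0.005, 0.005, -1.0]]
ft_force: [-0.4, 0.4, -0.6]
width: 0.0499
finger_force: 0.0
```

```bash
python3 - <<'E'
from h import *
go(.418,.330,.235,np.radians(90))
E
```

```text
t30.65 d [ 0.1085 -0.2933  0.0041] turn 0.628 j6 0.87 w 0.050 F [-0.4  0.4 -0.6]
```

>>> {"fn": "creep_tool", "kwargs": {
  "moves": "0.05,0.5,-2,0,0 | 0.05,0.5,-2,0,0 | 0.05,0.5,-2,0,0 | 0.05,0.5,-2,0,0 | 0.05,0.5,-2,0,0 | 0.05,0.5,-2,0,0"
}}

```text
clock: 31.4
position: [0.4245, 0.2195, 0.2357]
tcp_rot: [[0.809, 0.587, -0.001], [0.587, -0.809, -0.0], [-0.001, -0.0, -1.0]]
ft_force: [-0.4, -0.3, 0.0]
width: 0.0498
finger_force: 0.0
```

```bash
python3 - <<'E'
from h import *
crop("top",140,200,340,350,4,"f.png")
go(.418,.330,.235)
E
```

```text
t31.45 d [ 0.0596 -0.0936  0.0008] turn 0.000 j6 1.28 w 0.050 F [-0.9 -0.1  0.2]
```

View pics/f.png

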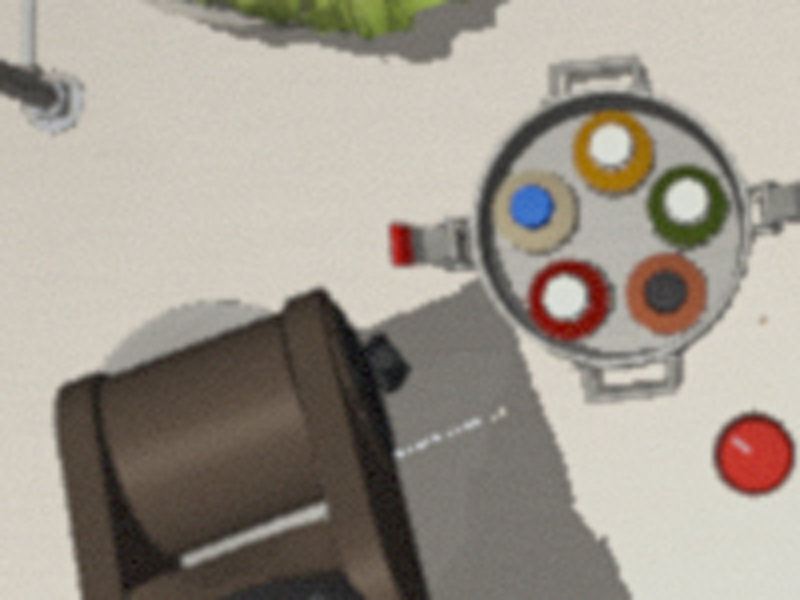

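All five bottles are in a ring with gaps (blue (531,207), yellow (611,147), green (687,200), red (566,297), brown (666,292)), and clip_a is open. Next I check the lid in the scene view.

```bash
python3 - <<'E'
from h import *
crop("scene",230,300,430,450,4,"g.png")
print(proj("scene",[.4191,.3292,.041]),proj("scene",[.4191,.3292,.019]))
g=cv2.cvtColor(r.grab_frame("scene"),cv2.COLOR_RGB2GRAY)[340:420,260:340]
m=(g<50).astype(np.uint8);n,l,s,c=cv2.connectedComponentsWithStats(m)
for i in range(1,n):
    if s[i,4]>20:print(s[i],c[i]+[260,340])
E
```

```text
[298.43460172 380.17789003] [298.6089413  385.34908335]
[ 34  35  12  16 129] [299.36434109 383.60465116]
```

View pics/g.png

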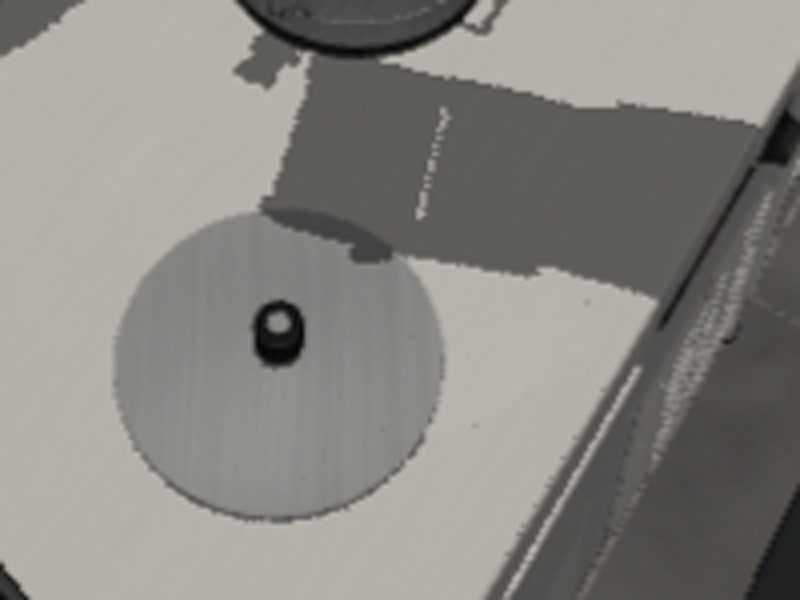

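The lid lies undisturbed, with its knob at crop (278,325). Moving over it.

The manual's scale: shifts go in units of 100 mm. Converting my numbers, 0.16 m is 1.6, 0.11 m is 1.1.

>>> {"fn": "creep_tool", "kwargs": {
  "moves": "0.05,0.6,-0.94,0,0 | 0.05,0.6,-0.94,0,0 | 0.05,0.6,-0.94,0,0 | 0.05,0.6,-0.94,0.5,0 | 0.05,0.6,-0.94,1.1,0 | 0.05,0.6,-0.94,1.6,0 | 0.05,0.6,-0.94,1.6,0 | 0.05,0.6,-0.94,1.6,0"
}}

```text
clock: 32.55
position: [0.4187, 0.3311, 0.0778]
tcp_rot: [[0.81, 0.587, 0.001], [0.587, -0.81, 0.001], [0.001, 0.0, -1.0]]
ft_force: [-0.0, 0.2, 1.0]
width: 0.0502
finger_force: 0.0
```

```bash
python3 - <<'E'
from h import *
go(.4186,.330,.022)
E
```

```text
t32.55 d [-0.0008  0.0009  0.0558] turn 0.000 j6 1.49 w 0.050 F [-0.   0.2  1. ]
```

>>> {"fn": "creep_tool", "kwargs": {
  "moves": "0.05,-0.01,0.01,0.4,0 | 0.05,-0.01,0.01,0.56,0 | 0.05,-0.01,0.01,0.56,0 | 0,-0.01,0.01,0.56,0 | 0,-0.01,0.01,0.56,0 | 0,-0.01,0.01,0.56,0 | 0,-0.01,0.01,0.56,0",
  "force": 60
}}

```text
clock: 33.42
position: [0.4181, 0.3304, 0.0219]
tcp_rot: [[0.809, 0.587, 0.002], [0.587, -0.809, 0.001], [0.002, 0.0, -1.0]]
ft_force: [-0.9, -1.9, 7.2]
width: 0.026
finger_force: 58.5
```

```bash
python3 - <<'E'
from h import *
go(.4186,.330,.022)
E
```

```text
t33.42 d [ 0.0002  0.0006 -0.0001] turn 0.000 j6 1.49 w 0.026 F [-0.9 -1.9  7.2]
```

In the tool's units: -0.2 m is -2, -0.12 m is -1.2.

>>> {"fn": "creep_tool", "kwargs": {
  "moves": "0,0,0,-0.6,0 | 0,0,0,-1.2,0 | 0,0,0,-2,0 | 0,0,0,-2,0 | 0,0,0,-2,0"
}}

```text
clock: 34.05
position: [0.4176, 0.3301, 0.2222]
tcp_rot: [[0.809, 0.587, 0.003], [0.587, -0.809, 0.002], [0.004, 0.0, -1.0]]
ft_force: [-0.1, -0.9, -4.0]
width: 0.0259
finger_force: 60.0
```

```bash
python3 - <<'E'
from h import *
go(.5447,.0602,.222)
E
```

```text
t34.05 d [-5.570e-02  2.931e-01  1.000e-04] turn 0.000 j6 1.49 w 0.026 F [-0.1 -0.9 -4. ]
```

In the tool's units: 0.293 m is 2.93, -0.056 m is -0.56.

>>> {"fn": "creep_tool", "kwargs": {
  "moves": "0,-0.56,2.93,0,0 | 0,-0.56,2.93,0,0 | 0,-0.56,2.93,0,0 | 0,-0.56,2.93,0,0 | 0,-0.56,2.93,0,0 | 0,-0.56,2.93,0,0 | 0,-0.56,2.93,0,0"
}}

```text
clock: 34.92
position: [0.5436, 0.0601, 0.2192]
tcp_rot: [[0.81, 0.587, -0.002], [0.587, -0.81, 0.0], [-0.002, -0.001, -1.0]]
ft_force: [0.3, 0.2, -3.4]
width: 0.0259
finger_force: 60.2
```

```bash
python3 - <<'E'
from h import *
go(.5447,.0602,.13)
crop("scene",240,130,440,280,4,"i.png")
E
```

```text
t34.92 d [0.0011 0.0007 0.0892] turn 0.000 j6 0.93 w 0.026 F [ 0.3  0.2 -3.4]
```

View pics/i.png

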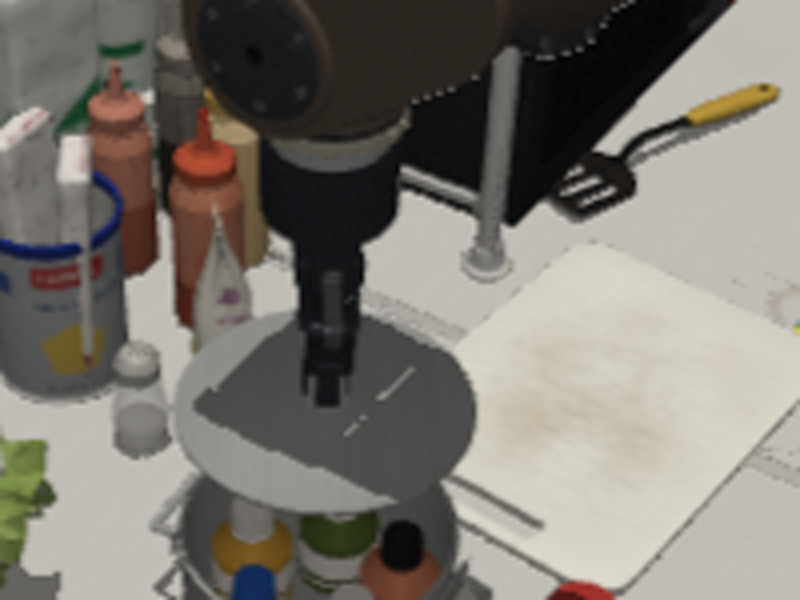

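The lid is level in the gripper, its ellipse spanning (174–476, 308–513) over the tin.

```bash
python3 - <<'E'
from h import *
def ell(n,c,R):
    p=np.array([proj(n,[c[0]+R*np.cos(a),c[1]+R*np.sin(a),c[2]]) for a in np.linspace(0,6.28,100)]);return p.min(0).round(1),p.max(0).round(1)
print("lid pred",ell("scene",[.5436,.0601,.206],.09),"seen",240+174/4-.4,240+476/4-.4,130+308/4-.4,130+513/4-.4)
print("car pred",ell("scene",[.5447,.0602,.1],.088),"seen",240+150/3.3,240+380/3.3,160+257/3.3)
E
```

```text
lid pred (array([281.7, 206.6]), array([358., 258.])) seen 283.1 358.6 206.6 257.85
car pred (array([283.9, 237.8]), array([353.7, 288.3])) seen 285.45454545454544 355.1515151515151 237.87878787878788
```

In the tool's units: 0.085 m is 0.85, 0.08 m is 0.8.

>>> {"fn": "creep_tool", "kwargs": {
  "moves": "0,0.01,0.005,0.4,0 | 0,0.01,0.005,0.8,0 | 0,0.01,0.005,0.85,0 | 0,0.01,0.005,0.85,0"
}}

```text
clock: 35.48
position: [0.5455, 0.0608, 0.136]
tcp_rot: [[0.809, 0.588, 0.0], [0.588, -0.809, -0.0], [0.0, 0.0, -1.0]]
ft_force: [-1.5, 0.5, -2.8]
width: 0.0256
finger_force: 60.2
```

In the tool's units: 0.02 m is 0.2, 0.021 m is 0.21.

>>> {"fn": "creep_tool", "kwargs": {
  "moves": "0,-0.01,0,0.06,0 | 0,-0.01,0,0.12,0 | 0,-0.01,0,0.17,0 | 0,-0.01,0,0.2,0 | 0,-0.01,0,0.21,0 | 0,-0.01,0,0.21,0"
}}

```text
clock: 36.22
position: [0.5446, 0.0595, 0.1158]
tcp_rot: [[0.809, 0.587, 0.001], [0.587, -0.809, -0.0], [0.001, 0.001, -1.0]]
ft_force: [-6.3, -0.1, 17.4]
width: 0.0257
finger_force: 62.3
```

>>> {"fn": "creep_tool", "kwargs": {
  "moves": "0.05,0,0,0,0 | 0.05,0,0,0,0 | 0.05,0,0,0,0 | 0.05,0,0,-0.6,0 | 0.05,0,0,-1.2,0 | 0.05,0,0,-1.2,0 | 0.05,0,0,-1.2,0"
}}

```text
clock: 37.1
position: [0.5442, 0.0596, 0.2338]
tcp_rot: [[0.809, 0.587, -0.001], [0.587, -0.809, -0.0], [-0.001, -0.0, -1.0]]
ft_force: [0.5, -0.6, -0.9]
width: 0.0499
finger_force: 0.0
```

```bash
python3 - <<'E'
from h import *
go(.5447-.087*.175,.0602+.996*.175,.235,np.radians(5))
E
```

```text
t37.10 d [ 0.0909 -0.1502 -0.0012] turn -1.030 j6 0.93 w 0.050 F [ 0.5 -0.6 -0.9]
```

In the tool's units: -0.15 m is -1.5, 0.091 m is 0.91.

>>> {"fn": "creep_tool", "kwargs": {
  "moves": "0,0.91,-1.5,0,-1.03 | 0,0.91,-1.5,0,-1.03 | 0,0.91,-1.5,0,-1.03 | 0,0.91,-1.5,0,-1.03 | 0,0.91,-1.5,0,-1.03 | 0,0.91,-1.5,0,-1.03 | 0,0.91,-1.5,0,-1.03 | 0,0.91,-1.5,0,-1.03"
}}

```text
clock: 38.1
position: [0.5299, 0.2343, 0.2333]
tcp_rot: [[-0.085, 0.996, -0.002], [0.996, 0.085, -0.001], [-0.0, -0.002, -1.0]]
ft_force: [-0.4, 0.2, -0.7]
width: -0.0
finger_force: 0.0
```

```bash
python3 - <<'E'
from h import *
C=np.array([.5447,.0602]);u=np.array([-.087,.996])
go(*(C+.175*u),.128,np.radians(5));go(*(C+.114*u),.128,np.radians(5))
crop("top",210,200,370,320,5,"j.png")
E
```

```text
t38.10 d [ 0.0003 -0.0002  0.1053] turn -0.003 j6 0.22 w -0.000 F [-0.4  0.2 -0.7]
t38.10 d [-6.070e-02 -1.000e-04  1.053e-01] turn -0.003 j6 0.22 w -0.000 F [-0.4  0.2 -0.7]
```

View pics/j.png

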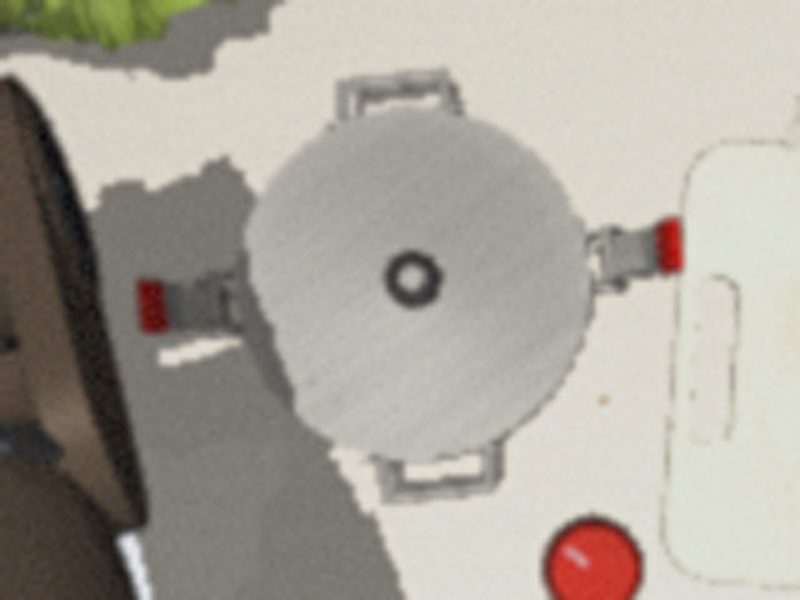

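The lid sits centred on the tin, both clips out at (152,306) and (669,245). I'll snap clip_a.

In the tool's units: 0.105 m is 1.05, -0.061 m is -0.61.

>>> {"fn": "creep_tool", "kwargs": {
  "moves": "0,0,0,0.6,0 | 0,0,0,1.05,0 | 0,0,0,1.05,0 | 0,-0.2,0,1.05,0 | 0,-0.35,0,1.05,0 | 0,-0.48,0,1.05,0 | 0,-0.61,0,1.05,0 | 0,-0.61,0,1.05,0 | 0,-0.3,0,1.05,0 | 0,0,0,0.6,0 | 0,0,0,0,0 | 0,0,0,0,0"
}}

```text
clock: 39.65
position: [0.5314, 0.2347, 0.2385]
tcp_rot: [[-0.088, 0.996, 0.007], [0.996, 0.088, 0.002], [0.001, 0.007, -1.0]]
ft_force: [0.1, -0.4, -0.2]
width: 0.0
finger_force: 0.0
```

```bash
python3 - <<'E'
from h import *
C=np.array([.5447,.0602]);u=np.array([-.087,.996])
go(*(C-.175*u),.235,np.radians(5))
E
```

```text
t39.65 d [-0.35   -0.0022  0.0031] turn 0.000 j6 0.22 w 0.000 F [ 0.1 -0.4 -0.2]
```

>>> {"fn": "creep_tool", "kwargs": {
  "moves": "0,-3.5,0,0,0 | 0,-3.5,0,0,0 | 0,-3.5,0,0,0 | 0,-3.5,0,0,0 | 0,-3.5,0,0,0 | 0,-3.5,0,0,0 | 0,-3.5,0,0,0 | 0,-3.5,0,0,0"
}}

```text
clock: 40.65
position: [0.56, -0.114, 0.2337]
tcp_rot: [[-0.086, 0.996, -0.001], [0.996, 0.086, 0.0], [0.0, -0.001, -1.0]]
ft_force: [-0.4, -0.2, 0.3]
width: -0.0002
finger_force: 0.0
```

```bash
python3 - <<'E'
from h import *
C=np.array([.5447,.0602]);u=np.array([.087,-.996])
go(*(C+.175*u),.128,np.radians(5));go(*(C+.114*u),.128,np.radians(5))
E
```

```text
t40.65 d [-1.000e-04  0.000e+00  1.057e-01] turn -0.001 j6 -0.40 w -0.000 F [-0.4 -0.2  0.3]
t40.65 d [ 0.0609 -0.      0.1057] turn -0.001 j6 -0.40 w -0.000 F [-0.4 -0.2  0.3]
```

>>> {"fn": "creep_tool", "kwargs": {
  "moves": "0,0,0,0.6,0 | 0,0,0,1.05,0 | 0,0,0,1.05,0 | 0,0.2,0,1.05,0 | 0,0.35,0,1.05,0 | 0,0.48,0,1.05,0 | 0,0.61,0,1.05,0 | 0,0.61,0,1.05,0 | 0,0.3,0,1.05,0 | 0,0,0,0.6,0 | 0,-0.6,0,0,0 | 0,-1.2,0,0,0"
}}

```text
clock: 42.15
position: [0.5705, -0.2194, 0.2347]
tcp_rot: [[-0.089, 0.996, 0.004], [0.996, 0.089, -0.002], [-0.002, 0.004, -1.0]]
ft_force: [0.4, -0.5, -0.8]
width: -0.0001
finger_force: 0.0
```

```bash
python3 - <<'E'
from h import *
crop("top",210,200,370,320,5,"k.png")
crop("scene",240,180,400,300,5,"l.png")
E
```

```text
(no output)
```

View pics/k.png

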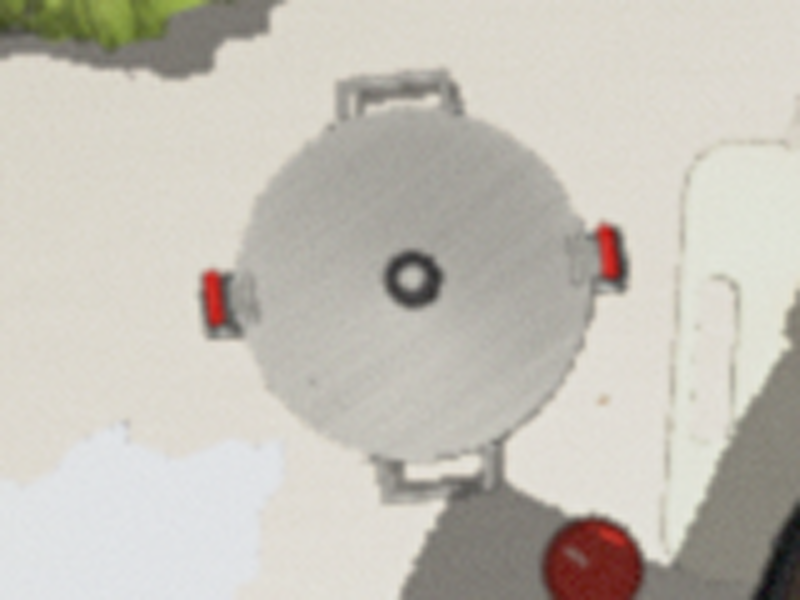

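View pics/l.png

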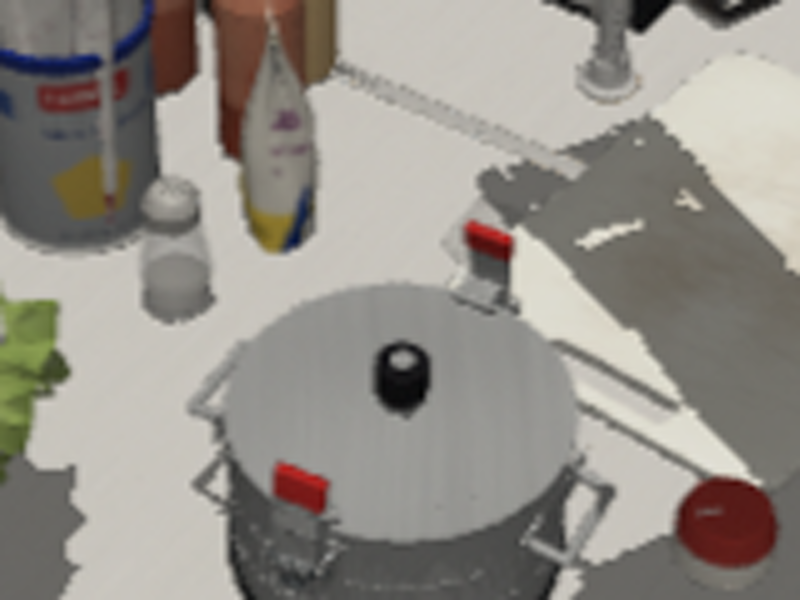

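Both grips ((214,300) and (608,252)) are tucked in with their noses over the lid's rim, and the lid is level. The job is ready to hand in.

```bash
python3 -c "
from h import *
for p in((214,300),(608,252)):
    q=ray('top',210+p[0]/5-.4,200+p[1]/5-.4,.145);print(np.hypot(q[0]-.5447,q[1]-.0602))
print(r.finish_job())"
```

```text
0.09833265589733531
0.0967800177742614
the job is handed in; nothing more can be done
None
```

I handed the job in at about 42 s: all five sauce bottles are in the carrier, the lid is on, and both clips are snapped onto it (grips measured 98 and 97 mm from the axis, against 98 mm expected); no judging result came back.

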